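# Swap two flasks and hold one down in the sprung cradle of the reader

### The job

The two flasks are in each other's places: put the blue flask into the blue ring stand and the orange flask into the sprung ring cradle of the white reader (the empty grey ring stand is there for parking one meanwhile). Then, pushing on the orange flask and not on the cradle, press it down as far as the springs go and keep it there: finish while still holding it down, with the blue flask let go and standing in its ring. Do not tip a flask over or disturb the other things on the bench.

Things in the scene. Friction and masses are not known exactly. Their poses are not given: they have to be found in the camera images.
- blue_flask: Round flask of milky white plastic, upright, about 0.2 kg: bulb 67 mm in diameter (widest 30-34 mm up), its lower half in blue rubber with a flat 42 mm foot; straight neck 25 mm in diameter from 64 to 108 mm above the foot, blue stopper 24 mm in diameter to 128 mm. Stands on any flat surface. Origin: underside of the foot, z up. Starts in the cradle.
- orange_flask: Round flask of milky white plastic, upright, about 0.2 kg: bulb 67 mm in diameter (widest 30-34 mm up), its lower half in orange rubber with a flat 42 mm foot; straight neck 25 mm in diameter from 64 to 108 mm above the foot, orange stopper 24 mm in diameter to 128 mm. Stands on any flat surface. Origin: underside of the foot, z up. Starts in the blue ring stand.
- blue_ring: Fixed blue ring stand on the bench, 100 mm outside and 74 mm inside diameter, 18 mm high, open through to the bench: a flask put in stands with its foot on the bench at z = 0. Origin: its centre at bench level.
- grey_ring: Fixed grey ring stand of the same sizes as the blue one, empty at the start. Origin: its centre at bench level.
- reader: Fixed white reader: a flat base 124 x 116 mm and 22 mm high under the cradle, and on its +x edge a head 30 mm thick (62 to 92 mm from the origin along its x axis), 100 mm wide, 75 mm high. Origin: underside of the base, below the centre of the cradle; x points towards the head.
- cradle_seat (a point): Centre of the upper face of the cradle's floor disc, on which a flask's foot stands; z = 45 mm with the cradle up. The cradle is this aluminium disc with a steel ring (73 mm inside, 92 mm outside diameter) from 12 to 22 mm above it; it moves straight down with the flask when pressed.
- cradle (a joint): Travel of the sprung cradle: 0 = up, grows as it is pressed down, 0.018 m = at its stop. Springs: about 6 N preload (an unpressed flask does not sink it), 450 N/m; about 11 N of push on the flask takes it to the stop. It springs back up when let go.
- reagent_bottle: Bystander: clear capped bottle, 60 mm in diameter, 130 mm high. Origin: centre of the underside.
- amber_bottle: Bystander: amber bottle, 56 mm in diameter, 110 mm high. Origin: centre of the underside.
- beaker: Bystander: clear open beaker, 70 mm in diameter, 90 mm high. Origin: centre of the underside.
- dish: Bystander: white dish, 100 mm in diameter, 20 mm high. Origin: centre of the underside.
- specimen_jar: Bystander: white jar with a red lid, 60 mm in diameter, 60 mm high. Origin: centre of the underside.
- spatula: Bystander: thin steel lab spatula 175 mm long, 7 mm thick, lying on the bench. Origin: underside near its middle, x along its length towards the blade.
Not all that is in view belongs to the job. Of the things that look like the blue_ring, take the one that is farthest from the robot's base at the start. What is shaped like the orange_flask but purple is not meant.

How it is judged:
By the outcome, as a careful person would: the job done as asked, in the order asked, and still so for the second after the job is handed in, while the arm keeps its last pose, push and grip.
It also fails if it takes over 64 s, if anything falls off the work surface, if the arm or the gripper's body presses on something with over 40 N, if the wrist force passes 120 N, or if a joint passes its speed limit or range.

### The arm

A 6-joint arm with a two-finger parallel gripper is mounted at the origin on the work surface. World frame = base frame: x ahead of the robot, y to its left, z up, the work surface at z = 0. Lengths are in m, angles in rad, forces in N, time in s.
With the tool pointing down it reaches from about 0.275 to 0.725 m from the base axis. Payload 5.6 kg.
Tool frame: the origin (TCP) lies midway between the tips of the shut fingers; the grasp point (between the pads) lies 19 mm behind it; z points along the fingers, y is the line along which they close (so a half turn about z gives the same grasp; the last joint's range is limited). The gripper opens to 85 mm and grips with 20 to 120 N. Pads are 22 mm wide; open, the fingers measure 114 mm over their backs; the gripper's body (76 mm by 85 mm) begins 54 mm behind the grasp point. The pads swing forward as they close: fully open they stand 13 mm farther back than shut.
Start: joints at [1.471, 0.255, 0.108, 0, -1.424, -0.285], TCP at [0.206, 0.51, 0.231] pointing down, gripper open.
Joint ranges: [-2.95, 2.95], [-1.21, 1.97], [-1.09, 1.5], [-2.87, 1.71], [-2.94, -0.07], [-3.05, 3.05]. Speed limits (rad/s): [2.57, 2.57, 3.14, 3.14, 3.14, 3.14].

### API

Orientations are given as a unit quaternion [x, y, z, w].
In Python, from bench import ctrl gives the robot as it stands.
- The arm moves only by the tool arm_command, never from a script. Its argument "rows" is a list of rows, each a list of 3 entries, a list of its own where there are three numbers: the shift along the tool's x, y, z in units of 0.5 m (1.0 is 0.5 m), then the turn about the tool's z in units of 45 degrees (1.0 is 45 degrees), then the opening, from 0 (shut) to 1 (fully open). In form: [[[dx, dy, dz], spin, fingers], ...]. A call has 1 to 20 rows; each row is the pose to reach, as a shift and turn from the pose commanded when the call began, along the tool's axes at that moment; what a row does not reach only later rows make up. A row lasts 1/8 s, in which the tool goes at most 62.5 mm and 10.7 degrees, less where a joint would pass 70% of its speed; a pose out of reach is approached as far as the arm can. A call with a number of a shift or a turn outside -1 to 1 is refused whole. A call with a gripper value outside its range is refused whole. The fingers move at their own pace and stop on an object; "newtons" is the grip in N (left out, the last holds). Time passes only in rows, so rows that repeat a pose let the fingers close. It gives the time, the measured TCP pose, the force, the opening and the grip force at its end, in the units of the state.
- ctrl.state(): the state, without advancing time (a new reading comes with each control period).
- ctrl.camera(name): name is "scene" or "top" or "wrist"; returns (picture, depth): 420x560x3 uint8, red, green, blue; 420x560 float32, m along the optical axis (not along the pixel's ray), 0 where there is no reading.
- ctrl.camera_info(name): a dict with "K" (3x3 intrinsics, pixels), "k1" (the pictures are not rectified: a ray, as slopes to the right and down, at radius r is drawn at 1 + k1 r^2 times it, then the intrinsics apply), "rvec" (rotation vector, rad) and "tvec" (3), from world to camera coordinates, as OpenCV has them; the wrist camera has in their place "T_tool_cam" (4x4, takes a point from camera to tool coordinates, whose origin is the TCP and whose axes are the flange's). Camera axes: x right, y down, z forward; pixel columns grow to the right and rows downward; lengths in m; the calibration is good to about 2 mm. A picture is of the moment at which its call begins: read the wrist's pose just before it. camera_info takes no time and is no camera call.
- ctrl.job_done(): hands the job in; it is judged then, once.
The state is a dict: "time_s": time; "joints": joint angles; "joint_velocities": joint speeds; "joint_torque": joint torques, N m; "ee_pos": TCP position; "ee_rot": TCP orientation; "wrist_force": force on the tool from outside, world axes, zero at the start; "ft_torque": the same for the moment, N m; "width": finger opening in m; "grasp_force": force on a finger pad.
Only numpy, scipy, OpenCV 4.12 (cv2) and the standard library are available. Lean on these libraries where they do the work, as an engineer would, in place of code of your own. Each camera call takes 0.05 s, during which the arm holds its last target. There are 200 camera calls.

## Working session

There is one attempt and no reset: what is moved stays moved. The work goes in short steps, Python scripts to look and compute and a tool call to move; the robot and the scene stay as the last step left them, time stands still between calls to the robot, and variables do not carry over. Pictures are saved under pics/ and viewed, at most 10 in all, crops included, and the job is handed in when it is done.

Besides the shell and the picture viewer there is one more tool, called after "Call:" by a JSON object that holds its "fn" and its "kwargs", one argument or row to a line. arm_command: Moves the arm, as the interface text tells. Shifts and turns lie within -1 to 1; 1 stands for 0.5 m of shift or 45 degrees of turn. Its arguments: {"type":"object","properties":{"rows":{"type":"array"},"newtons":{"type":"number"}},"required":["rows"]}

```bash
ls; mkdir -p pics
cat > h.py <<'E'
import numpy as np, cv2
from bench import ctrl
from scipy.spatial.transform import Rotation as R
def cam(name):
    s=ctrl.state(); p,d=ctrl.camera(name); i=ctrl.camera_info(name)
    if 'rvec' in i:
        Rc=cv2.Rodrigues(np.array(i['rvec'],float))[0].T; o=-Rc@np.array(i['tvec'],float).ravel()
    else:
        T=np.array(i['T_tool_cam']); Rt=R.from_quat(s['ee_rot']).as_matrix()
        Rc=Rt@T[:3,:3]; o=Rt@T[:3,3]+np.array(s['ee_pos'])
    return dict(p=p,d=d,K=np.array(i['K'],float),k=i['k1'],R=Rc,o=o)
def rays(c,uv):
    n=cv2.undistortPoints(np.array(uv,float).reshape(-1,1,2),c['K'],np.array([c['k'],0,0,0.])).reshape(-1,2)
    return np.c_[n,np.ones(len(n))]
def onplane(c,uv,z):
    r=rays(c,uv)@c['R'].T; return c['o']+r*((z-c['o'][2])/r[:,2:3])
def cloud(c):
    h,w=c['d'].shape; u,v=np.meshgrid(np.arange(w),np.arange(h))
    r=rays(c,np.c_[u.ravel(),v.ravel()])*c['d'].reshape(-1,1)
    return (r@c['R'].T+c['o']).reshape(h,w,3)
def proj(c,P):
    return cv2.projectPoints(np.array(P,float).reshape(-1,1,3),cv2.Rodrigues(c['R'].T)[0],-c['R'].T@c['o'],c['K'],np.array([c['k'],0,0,0.]))[0].reshape(-1,2)
def save(p,f): cv2.imwrite(f,p[...,::-1])
E
python3 - <<'E'
from h import *
import pickle
s=ctrl.state(); print(s)
cs={n:cam(n) for n in ('scene','top')}
pickle.dump(cs,open('c0.pkl','wb'))
for n,c in cs.items(): save(c['p'],f'pics/{n}0.png'); print(n,c['o'],c['K'][0,0],c['k'])
E
```

```text
pics
{'time_s': 0.0, 'joints': array([ 1.47057043e+00,  2.55723753e-01,  1.07038075e-01, -5.20193847e-04,
       -1.42391398e+00, -2.84620908e-01]), 'joint_velocities': array([-2.03063366e-03, -1.55955740e-03, -9.49970669e-04, -1.07661032e-03,
        6.56434696e-05,  7.29915867e-04]), 'joint_torque': array([ 6.59966172e-04, -3.86637783e+01,  2.37940854e+01,  5.36508366e+00,
       -6.12732096e-03, -1.01707008e-05]), 'ee_pos': array([0.2062126 , 0.50934462, 0.2304144 ]), 'ee_rot': array([ 9.81535915e-01, -1.91275635e-01, -1.73155760e-04,  9.21519409e-04]), 'wrist_force': array([ 0.14581581, -0.16821619,  0.46466443]), 'ft_torque': array([-0.04638064, -0.0034575 ,  0.04252848]), 'grasp_force': 0.0, 'width': 0.08553372758568302}
scene [ 1.26597516 -0.92495546  0.91728921] 520.2205201292973 -0.0297512927975421
top [0.4836985  0.02617938 1.02030833] 386.8084701585716 -0.045050663458678995
```

View pics/scene0.png

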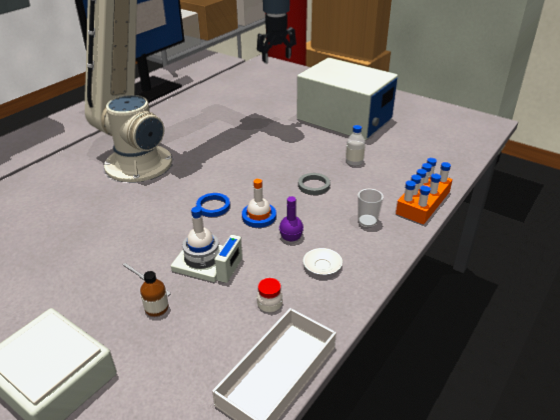

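View pics/top0.png

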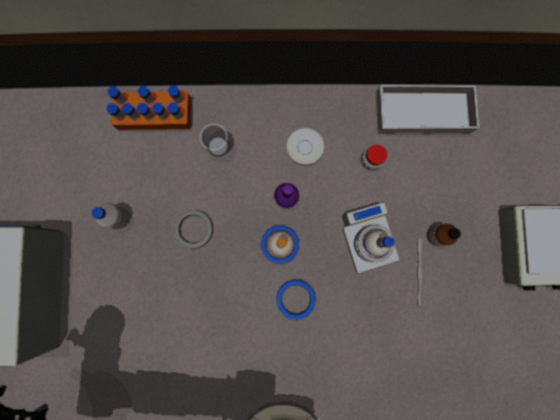

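The scene and top views show these objects:
- **Blue rings:** there are two, at top-view px (281,244) with the orange flask in it, and (296,299), empty and nearer the base. The base is at about (283,410), so the meant ring is (281,244), the farther one.
- **Flasks:** orange-stoppered at top (282,242), blue-stoppered in the reader cradle at (373,243). The purple one at (287,194) is not meant.
- **Grey ring:** (194,229).

I'll confirm with an enlarged crop and measure.

```bash
cat > m.py <<'E'
from h import *
import pickle
cs=pickle.load(open('c0.pkl','rb'))
def hsvm(c,lo,hi,box):
    m=cv2.inRange(cv2.cvtColor(c['p'],cv2.COLOR_RGB2HSV),lo,hi); q=np.zeros_like(m)
    x0,y0,x1,y1=box; q[y0:y1,x0:x1]=m[y0:y1,x0:x1]; return q
def pts(m):
    v,u=np.nonzero(m); return np.c_[u,v].astype(float)
def tri(a,ua,b,ub):
    A=[];y=[]
    for c,u in((a,ua),(b,ub)):
        r=c['R']@rays(c,[u])[0]; r/=np.linalg.norm(r); P=np.eye(3)-np.outer(r,r); A.append(P); y.append(P@c['o'])
    x=np.linalg.lstsq(np.vstack(A),np.hstack(y),rcond=None)[0]
    return x,[np.linalg.norm(P@x-q) for P,q in zip(A,y)]
def ringfit(c,m,z):
    P=onplane(c,pts(m),z)[:,:2]; hull=cv2.convexHull(P.astype(np.float32)*1000).reshape(-1,2)
    (x,y),(a,b),_=cv2.fitEllipse(hull); return x/1000,y/1000,a,b
E
python3 - <<'E'
from m import *
T,S=cs['top'],cs['scene']
blue=((100,120,60),(130,255,255)); org=((3,150,120),(18,255,255))
crop=np.hstack([cv2.resize(T['p'][170:325,160:420],None,fx=1.5,fy=1.5*1,interpolation=cv2.INTER_CUBIC),cv2.resize(S['p'][160:315,160:420],None,fx=1.5,fy=1.5,interpolation=cv2.INTER_CUBIC)])
save(crop,'pics/crop.png')
for n,c,bx in(('far ring',T,(255,220,305,270)),('near ring',T,(272,275,322,325))):
    print(n,ringfit(c,hsvm(c,*blue,bx),.018))
for n,c,bx in(('far ring S',S,(238,195,280,230)),('near ring S',S,(208,190,233,216))):
    print(n,ringfit(c,hsvm(c,*blue,bx),.009))
# stoppers
for n,col,bt,bs in(('orange',org,(270,230,295,252),(250,176,268,199)),('blue',blue,(380,232,398,252),(188,204,205,226))):
    mt,ms=hsvm(T,*col,bt),hsvm(S,*col,bs); a,b=pts(mt),pts(ms)
    print(n,len(a),len(b),a.mean(0),b.mean(0),tri(T,a.mean(0),S,b.mean(0)))
C=cloud(T)
for n,(u,v) in dict(grey=(194,229),orange=(282,242),cradle=(373,243),near=(296,299)).items():
    q=C[v-32:v+32,u-32:u+32].reshape(-1,3); print(n,'zmax',np.nanmax(q[:,2]))
CS=cloud(S)
for n,c,Cc,b in (('top',T,C,(165,200,225,260)),('scene',S,CS,(290,165,340,200))):
    g=hsvm(c,(0,0,0),(180,255,255),b)
    for lo,hi in((.008,.03),):
        m=(g>0)&(Cc[...,2]>lo)&(Cc[...,2]<hi); print('grey',n,m.sum(),ringfit(c,m,.018),np.percentile(Cc[m][:,2],[50,90]))
for p in [(350,212),(384,206),(372,268),(397,258),(347,228)]: print(p,C[p[1],p[0]])
E
```

```text
far ring (0.5105972900390625, 0.0025276098251342774, 97.57808685302734, 98.09233093261719)
near ring (0.36962380981445314, -0.03687887191772461, 97.18006896972656, 98.60804748535156)
far ring S (0.5103984069824219, 0.0029278092384338377, 98.81974029541016, 123.02912902832031)
near ring S (0.3730250549316406, -0.032300025939941406, 86.49700164794922, 120.51724243164062)
orange 67 71 [281.43283582 242.        ] [257.45070423 183.26760563] (array([0.51260324, 0.00076881, 0.11754563]), [np.float64(0.00016139489674747031), np.float64(0.00016139489674672558)])
blue 92 142 [388.13043478 241.4673913 ] [197.66901408 210.79577465] (array([ 0.51119012, -0.23321298,  0.16603494]), [np.float64(0.0022542997293526937), np.float64(0.0022542997293529933)])
grey zmax 1.0203083279524763
orange zmax 1.0203083279524763
cradle zmax 1.0203083279524763
near zmax 1.0203083279524763
grey top 550 (0.5521428833007812, 0.22785153198242186, 97.26264953613281, 98.6586685180664) [0.01784689 0.02034147]
grey scene 337 (0.5429223022460937, 0.2327847137451172, 101.3913345336914, 171.0397186279297) [0.0172766  0.02066809]
(350, 212) [ 0.5861154  -0.17120715  0.07266601]
(384, 206) [ 0.5999839  -0.25590951  0.07554495]
(372, 268) [ 0.44629644 -0.2343998   0.02058047]
(397, 258) [ 0.47095424 -0.30096537  0.01942923]
(347, 228) [ 0.55000892 -0.17281071  0.02079883]
```

View pics/crop.png

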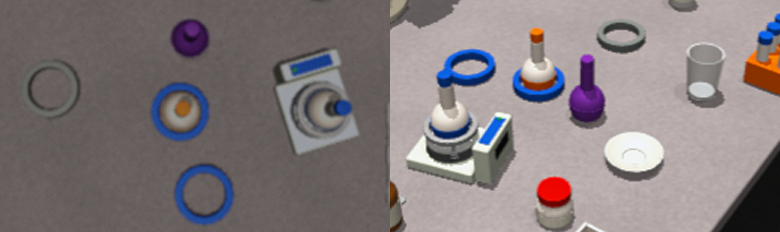

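The crop confirms it: the orange flask stands in the far blue ring, the near ring (crop 204,194) is empty, and the blue flask is in the cradle. Stopper heights triangulate to 0.1175 and 0.166 m; about 0.118 and 0.163 m are expected. Next I'll move above the orange flask and look with the wrist camera.

Call:
{"fn": "arm_command", "kwargs": {
  "rows": [
    [[0.24,0.18,-0.04],-0.24,1],
    [[0.48,0.36,-0.06],-0.49,1],
    [[0.72,0.54,-0.06],-0.49,1],
    [[0.88,0.68,-0.06],-0.49,1],
    [[0.88,0.72,-0.06],-0.49,1],
    [[0.88,0.72,-0.06],-0.49,1],
    [[0.88,0.72,-0.06],-0.49,1],
    [[0.88,0.72,-0.06],-0.49,1],
    [[0.88,0.72,-0.06],-0.49,1],
    [[0.88,0.72,-0.06],-0.49,1],
    [[0.88,0.72,-0.06],-0.49,1],
    [[0.88,0.72,-0.06],-0.49,1],
    [[0.88,0.72,-0.06],-0.49,1]
  ]
}}

```text
time_s: 1.72
ee_pos: [0.4788, 0.0121, 0.2614]
ee_rot: [1.0, 0.001, 0.0, -0.0]
wrist_force: [-0.4, -1.0, -0.1]
width: 0.0854
grasp_force: 0.0
```

Run:
```python
from h import *
import pickle
s=ctrl.state(); print(s['time_s'],s['ee_pos'],R.from_quat(s['ee_rot']).as_matrix().round(3),s['joints'].round(2))
print(np.round(ctrl.camera_info('wrist')['T_tool_cam'],3))
c=cam('wrist'); pickle.dump(c,open('w1.pkl','wb')); save(c['p'],'pics/w1.png'); print(proj(c,[[.511,.002,.128],[.511,.002,.0]]),c['K'][0,0],c['k'])
```

```text
1.725 [0.47880443 0.01209347 0.26141652] [[ 1.     0.002  0.   ]
 [ 0.002 -1.     0.   ]
 [ 0.    -0.    -1.   ]] [ 0.35  0.11 -0.   -0.   -1.46  1.22]
[[-0.    -0.955 -0.295  0.076]
 [ 1.     0.    -0.001  0.001]
 [ 0.001 -0.295  0.955 -0.142]
 [ 0.     0.     0.     1.   ]]
[[288.99103375 158.0174341 ]
 [285.52694093 141.21820812]] 327.19803524717173 -0.025990991875723957
```

View pics/w1.png

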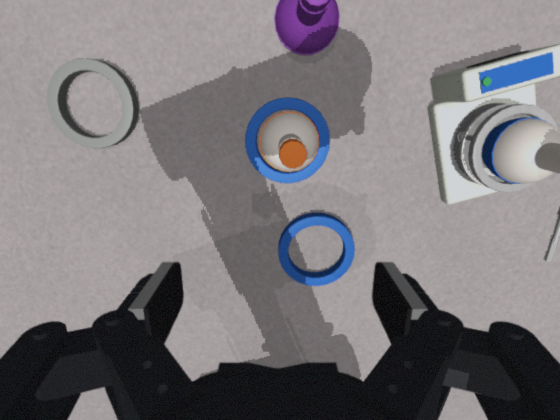

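The wrist view shows the orange stopper at (293,153), the far blue ring at (287,139), the grey ring at (92,102), and the cradle with the blue flask at about (515,150). I'll measure these here and triangulate with the top view.

Run:
```python
from m import *
T=cs['top'];c=pickle.load(open('w1.pkl','rb'))
blue=((100,120,60),(130,255,255)); org=((3,150,120),(18,255,255))
print('far ring',ringfit(c,hsvm(c,*blue,(240,92,335,188)),.018))
C=cloud(c)
b=(40,50,145,155); m=(hsvm(c,(0,0,0),(180,255,255),b)>0)&(C[...,2]>.010)&(C[...,2]<.03)
print('grey',m.sum(),ringfit(c,m,.018),np.median(C[m][:,2]))
a=pts(hsvm(c,*org,(270,130,312,172))); z=C[a[:,1].astype(int),a[:,0].astype(int)]
print('stopper', a.mean(0), np.median(z,0))
t=z[z[:,2]>.124]; print('top face',len(t),t.mean(0),np.ptp(t,0))
mt=pts(hsvm(T,*org,(270,230,295,252)));print(tri(T,mt.mean(0),c,a.mean(0)))
# cradle ring
v,u=np.nonzero((C[...,2]>.060)&(C[...,2]<.071)); q=C[v,u]; k=(u>440)&(v>95)&(v<200)&(q[:,0]<.60)&(abs(q[:,0]-.51)<.05); q=q[k]
print('cradle ring',len(q),q.min(0),q.max(0),np.median(q[:,2]))
CT=cloud(T); v,u=np.nonzero((CT[...,2]>.055)&(CT[...,2]<.073)); q=CT[v,u]; k=(u>350)&(u<400)&(v>222)&(v<268); q=q[k]; h=cv2.convexHull((q[:,:2]*1000).astype(np.float32)).reshape(-1,2); print('top cradle',len(q),cv2.fitEllipse(h),np.median(q[:,2]))
# head top, base top
for n,D in(('w',C),('t',CT)):
    k=(abs(D[...,2]-.075)<.004)&(abs(D[...,1]+.22)<.1)&(D[...,0]>.55)&(D[...,0]<.65); print(n,k.sum(),cv2.minAreaRect((D[k][:,:2]*1000).astype(np.float32)))
k=(abs(CT[...,2]-.022)<.005)&(abs(CT[...,1]+.22)<.1)&(abs(CT[...,0]-.51)<.09); print('base',k.sum(),cv2.minAreaRect((CT[k][:,:2]*1000).astype(np.float32)))
```

```text
far ring (0.5129280395507813, 0.0006958599090576172, 97.63249206542969, 97.88549041748047)
grey 3141 (0.5547866821289062, 0.22435177612304688, 98.26472473144531, 101.89315032958984) 0.017084317048858266
stopper [292.52941176 153.51211073] [ 0.51503333 -0.00068913  0.12718947]
top face 571 [ 0.51469484 -0.00095357  0.12814573] [0.05214861 0.0239538  0.2792095 ]
(array([ 5.12689206e-01, -4.92022523e-04,  1.14206949e-01]), [np.float64(0.001068668905689199), np.float64(0.0010686689056892142)])
cradle ring 2046 [ 0.46599722 -0.27471238  0.06000011] [ 0.55965599 -0.17091155  0.07094455] 0.06571720065554171
top cradle 403 ((516.8287353515625, -224.28358459472656), (91.06623077392578, 122.97676086425781), 142.80691528320312) 0.06654275836861456
w 3049 ((584.4131469726562, -212.35621643066406), (30.30618667602539, 94.86202239990234), 16.146610260009766)
t 449 ((583.09423828125, -212.00201416015625), (29.56938934326172, 100.2332534790039), 15.68004322052002)
base 994 ((522.238525390625, -229.65914916992188), (152.5734405517578, 116.51483154296875), 16.34206771850586)
```

All consistent: the head centre minus 77 mm along its 16° axis gives the cradle at (0.510,-0.2335), which matches the blue stopper at (0.511,-0.233). Ring sizes are about 98 mm and the ring and stopper heights fit. Next I grasp the orange neck.

Call:
{"fn": "arm_command", "kwargs": {
  "rows": [
    [[0.07,0.025,0.04],0,1],
    [[0.07,0.025,0.12],0,1],
    [[0.07,0.025,0.2],0,1],
    [[0.07,0.025,0.28],0,1],
    [[0.07,0.025,0.34],0,1],
    [[0.07,0.025,0.38],0,1],
    [[0.07,0.025,0.388],0,1],
    [[0.07,0.025,0.388],0,1],
    [[0.07,0.025,0.388],0,0.2],
    [[0.07,0.025,0.388],0,0.2],
    [[0.07,0.025,0.388],0,0.2],
    [[0.07,0.025,0.388],0,0.2],
    [[0.07,0.025,0.388],0,0.2],
    [[0.07,0.025,0.388],0,0.2]
  ],
  "newtons": 50
}}

```text
time_s: 3.52
ee_pos: [0.5144, -0.0014, 0.0677]
ee_rot: [1.0, 0.0, 0.0, -0.0]
wrist_force: [-0.6, 1.4, 4.3]
width: 0.0242
grasp_force: 48.8
```

Call:
{"fn": "arm_command", "kwargs": {
  "rows": [
    [[0,0,-0.03],0,0.2],
    [[0,0,-0.09],0,0.2],
    [[0,0,-0.16],0,0.2],
    [[0.01,-0.04,-0.2],0,0.2],
    [[0.02,-0.1,-0.2],0,0.2],
    [[0.03,-0.18,-0.2],0,0.2],
    [[0.04,-0.26,-0.2],0,0.2],
    [[0.06,-0.34,-0.2],0,0.2],
    [[0.07,-0.4,-0.2],0,0.2],
    [[0.078,-0.44,-0.2],0,0.2],
    [[0.078,-0.455,-0.2],0,0.2],
    [[0.078,-0.455,-0.2],0,0.2],
    [[0.078,-0.455,-0.2],0,0.2]
  ]
}}

```text
time_s: 5.15
ee_pos: [0.553, 0.2251, 0.1675]
ee_rot: [1.0, -0.0, -0.0, 0.0]
wrist_force: [-0.1, 1.3, -2.3]
width: 0.024
grasp_force: 49.2
```

Run:
```python
from m import *
s=ctrl.state(); print(s['time_s'],s['ee_pos'],s['width'],s['wrist_force'])
c=cam('wrist'); pickle.dump(c,open('w2.pkl','wb')); save(c['p'],'pics/w2.png')
C=cloud(c); p=s['ee_pos']
r=np.hypot(C[...,0]-.554,C[...,1]-.226); m=(C[...,2]>.014)&(C[...,2]<.022)&(r<.06)
print('grey',m.sum(),C[m].min(0),C[m].max(0))
q=C[m][:,:2]; 
# algebraic circle fit to outer points by angle
A=np.c_[2*q,np.ones(len(q))]
far=q[np.hypot(*(q-[.554,.226]).T)>.046]
x=np.linalg.lstsq(np.c_[2*far,np.ones(len(far))],(far**2).sum(1),rcond=None)[0]; print('outer fit',x[:2],np.sqrt(x[2]+x[:2]@x[:2]),len(far))
t=pickle.load(open('c0.pkl','rb'))['top']
```

```text
5.15 [0.55301872 0.22505195 0.16749797] 0.023979683612672796 [-0.08869701  1.31195407 -2.32565637]
grey 2597 [0.53450034 0.17662798 0.01414319] [0.60367239 0.27591049 0.01966577]
outer fit [0.55446255 0.22619399] 0.047754879862971084 901
```

View pics/w2.png

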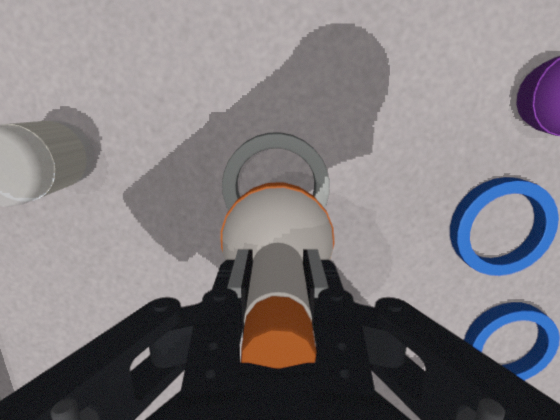

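The flask hangs upright in the grip (centre about (278,240)), just in front of the grey ring (276,180). The ring centre is confirmed at (0.554,0.226). Lowering it and letting go.

Call:
{"fn": "arm_command", "kwargs": {
  "rows": [
    [[0.002,-0.002,0.03],0,0.2],
    [[0.002,-0.002,0.09],0,0.2],
    [[0.002,-0.002,0.14],0,0.2],
    [[0.002,-0.002,0.18],0,0.2],
    [[0.002,-0.002,0.196],0,0.2],
    [[0.002,-0.002,0.199],0,0.2],
    [[0.002,-0.002,0.199],0,0.2],
    [[0.002,-0.002,0.199],0,0.5],
    [[0.002,-0.002,0.199],0,1],
    [[0.002,-0.002,0.199],0,1],
    [[0.002,-0.002,0.199],0,1],
    [[0.002,-0.002,0.199],0,1],
    [[0.002,-0.002,0.16],0,1],
    [[0.002,-0.002,0.08],0,1],
    [[0.002,-0.002,0],0,1],
    [[0.002,-0.002,-0.08],0,1],
    [[0.002,-0.002,-0.14],0,1],
    [[0.002,-0.002,-0.16],0,1],
    [[0.002,-0.002,-0.16],0,1]
  ]
}}

```text
time_s: 7.58
ee_pos: [0.5541, 0.2271, 0.2471]
ee_rot: [1.0, -0.0, 0.0, -0.0]
wrist_force: [-0.1, 0.4, -0.7]
width: 0.0848
grasp_force: 0.0
```

Call:
{"fn": "arm_command", "kwargs": {
  "rows": [
    [[-0.02,0.1,-0.06],0,1],
    [[-0.04,0.2,-0.08],0,1],
    [[-0.06,0.32,-0.08],0,1],
    [[-0.08,0.44,-0.08],0,1],
    [[-0.1,0.56,-0.08],0,1],
    [[-0.12,0.68,-0.08],0,1],
    [[-0.14,0.8,-0.08],0,1],
    [[-0.16,0.88,-0.08],0,1],
    [[-0.16,0.92,-0.08],0,1],
    [[-0.16,0.92,-0.08],0,1],
    [[-0.16,0.92,-0.08],0,1],
    [[-0.16,0.92,-0.08],0,1]
  ]
}}

```text
time_s: 9.07
ee_pos: [0.4742, -0.2322, 0.2869]
ee_rot: [1.0, 0.001, -0.0, -0.0]
wrist_force: [-0.1, -0.0, -0.1]
width: 0.0856
grasp_force: 0.0
```

Run:
```python
from m import *
s=ctrl.state(); print(s['time_s'],s['ee_pos'],R.from_quat(s['ee_rot']).as_matrix().round(3)[0])
c=cam('wrist'); pickle.dump(c,open('w3.pkl','wb')); save(c['p'],'pics/w3.png')
C=cloud(c); H=cv2.cvtColor(c['p'],cv2.COLOR_RGB2HSV)
g=(C[...,0]>.4)&(C[...,1]<-.15)&(C[...,1]>-.31)&(C[...,0]<.63)
m=g&(C[...,2]>.160)&(C[...,2]<.18); print('stopper top',m.sum(),np.median(C[m],0),np.percentile(C[m],2,axis=0),np.percentile(C[m],98,axis=0))
m=g&(C[...,2]>.060)&(C[...,2]<.070)&(np.hypot(C[...,0]-.51,C[...,1]+.233)<.05); q=C[m][:,:2]
h=cv2.convexHull((q*1000).astype(np.float32)).reshape(-1,2)
print('ring',m.sum(),q.min(0),q.max(0),cv2.minEnclosingCircle(h))
k=(abs(C[...,2]-.075)<.004)&g&(C[...,0]>.55); print('head',k.sum(),cv2.minAreaRect((C[k][:,:2]*1000).astype(np.float32)))
# orange & stereo check of blue stopper
m=hsvm(c,(100,120,60),(130,255,255),(0,0,560,420)); m[~(C[...,2]>.15)]=0; a=pts(m).mean(0)
T=cs['top']; b=pts(hsvm(T,(100,120,60),(130,255,255),(380,232,398,252))).mean(0); print(a,tri(T,b,c,a))
```

```text
9.075 [ 0.47422528 -0.23221074  0.28693766] [ 1.     0.001 -0.001]
stopper top 753 [ 0.51178385 -0.23620627  0.17214229] [ 0.50060451 -0.24716236  0.16537181] [ 0.52251    -0.22593238  0.17351101]
ring 2105 [ 0.4654386  -0.28172713] [ 0.55699217 -0.19110348] ((511.068603515625, -236.4799041748047), 45.970699310302734)
head 2965 ((585.076416015625, -215.25265502929688), (30.01567840576172, 99.60298919677734), 15.572327613830566)
[274.90642458 155.7849162 ] (array([ 0.51035589, -0.23128221,  0.17507016]), [np.float64(0.0013246170438280214), np.float64(0.0013246170438278694)])
```

View pics/w3.png

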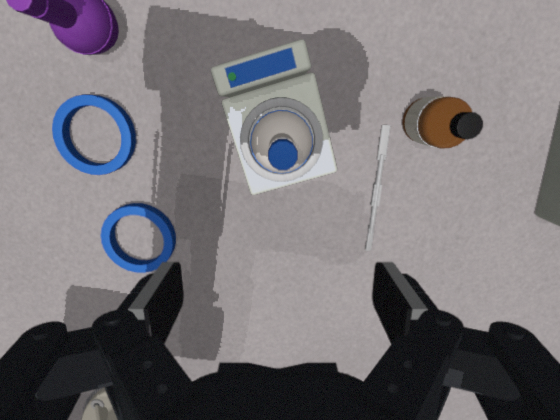

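Wrist view: blue stopper at (283,154) inside the steel cradle ring (281,138), and the bench is clear around it. Cradle centre is (0.511,-0.236) by the ring fit and again by the head, and the stopper top is at 0.172 m. Next I grasp the blue flask.

Call:
{"fn": "arm_command", "kwargs": {
  "rows": [
    [[0.03,0.008,0.04],0,1],
    [[0.074,0.008,0.08],0,1],
    [[0.074,0.008,0.16],0,1],
    [[0.074,0.008,0.24],0,1],
    [[0.074,0.008,0.31],0,1],
    [[0.074,0.008,0.345],0,1],
    [[0.074,0.008,0.35],0,1],
    [[0.074,0.008,0.35],0,1],
    [[0.074,0.008,0.35],0,0.2],
    [[0.074,0.008,0.35],0,0.2],
    [[0.074,0.008,0.35],0,0.2],
    [[0.074,0.008,0.35],0,0.2],
    [[0.074,0.008,0.35],0,0.2],
    [[0.074,0.008,0.35],0,0.2]
  ],
  "newtons": 50
}}

```text
time_s: 10.88
ee_pos: [0.5113, -0.237, 0.1126]
ee_rot: [1.0, 0.0, 0.0, 0.0]
wrist_force: [-0.7, 1.3, 2.2]
width: 0.0239
grasp_force: 48.9
```

Call:
{"fn": "arm_command", "kwargs": {
  "rows": [
    [[0,0,-0.03],0,0.2],
    [[0,0,-0.09],0,0.2],
    [[0,0,-0.15],0,0.2],
    [[0,-0.03,-0.18],0,0.2],
    [[0,-0.1,-0.18],0,0.2],
    [[0,-0.18,-0.18],0,0.2],
    [[0,-0.26,-0.18],0,0.2],
    [[0.002,-0.34,-0.18],0,0.2],
    [[0.002,-0.41,-0.16],0,0.2],
    [[0.002,-0.46,-0.13],0,0.2],
    [[0.002,-0.475,-0.1],0,0.2],
    [[0.002,-0.475,-0.08],0,0.2],
    [[0.002,-0.475,-0.08],0,0.2],
    [[0.002,-0.475,-0.08],0,0.2]
  ]
}}

```text
time_s: 12.62
ee_pos: [0.5125, -0.0002, 0.1528]
ee_rot: [1.0, -0.0, 0.0, 0.0]
wrist_force: [0.6, -0.1, -1.9]
width: 0.024
grasp_force: 49.4
```

Run:
```python
from m import *
s=ctrl.state(); print(s['time_s'],s['ee_pos'])
c=cam('wrist'); C=cloud(c)
H=hsvm(c,(100,120,40),(130,255,255),(0,0,560,420))>0
m=H&(C[...,2]>.012)&(C[...,2]<.023)&(np.hypot(C[...,0]-.512,C[...,1])<.055); q=C[m]
print(m.sum(),q.min(0),q.max(0)); q=q[:,:2]
f=q[np.hypot(*(q-[.5125,.0005]).T)>.046]
x=np.linalg.lstsq(np.c_[2*f,np.ones(len(f))],(f**2).sum(1),rcond=None)[0]; print(x[:2],np.sqrt(x[2]+x[:2]@x[:2]),len(f))
```

```text
12.625 [ 5.12453786e-01 -2.28851675e-04  1.52779109e-01]
2651 [ 0.49511192 -0.04861926  0.01208412] [0.56191688 0.049279   0.01948213]
[5.12908722e-01 4.86898353e-04] 0.04753318737162118 837
```

Call:
{"fn": "arm_command", "kwargs": {
  "rows": [
    [[0,-0.001,0.03],0,0.2],
    [[0,-0.001,0.08],0,0.2],
    [[0,-0.001,0.13],0,0.2],
    [[0,-0.001,0.16],0,0.2],
    [[0,-0.001,0.167],0,0.2],
    [[0,-0.001,0.169],0,0.2],
    [[0,-0.001,0.169],0,0.2],
    [[0,-0.001,0.169],0,0.5],
    [[0,-0.001,0.169],0,1],
    [[0,-0.001,0.169],0,1],
    [[0,-0.001,0.169],0,1],
    [[0,-0.001,0.169],0,1],
    [[0,-0.001,0.13],0,1],
    [[0,-0.001,0.05],0,1],
    [[0,-0.001,-0.03],0,1],
    [[0,-0.001,-0.11],0,1],
    [[0,-0.001,-0.17],0,1],
    [[0,-0.001,-0.19],0,1],
    [[0,-0.001,-0.19],0,1]
  ]
}}

```text
time_s: 15.05
ee_pos: [0.5121, 0.0011, 0.247]
ee_rot: [1.0, -0.0, 0.0, -0.0]
wrist_force: [0.6, 0.1, 0.5]
width: 0.085
grasp_force: 0.0
```

Call:
{"fn": "arm_command", "kwargs": {
  "rows": [
    [[0,-0.1,-0.04],0,1],
    [[0,-0.2,-0.04],0,1],
    [[0,-0.3,-0.04],0,1],
    [[0,-0.4,-0.04],0,1],
    [[0,-0.45,-0.04],0,1],
    [[0,-0.45,-0.04],0,1],
    [[0,-0.45,-0.04],0,1]
  ]
}}

```text
time_s: 15.92
ee_pos: [0.512, 0.2251, 0.2667]
ee_rot: [1.0, -0.0, -0.0, 0.0]
wrist_force: [-0.1, -0.5, 0.4]
width: 0.0852
grasp_force: 0.0
```

Run:
```python
from m import *
s=ctrl.state(); print(s['time_s'],s['ee_pos'])
c=cam('wrist'); C=cloud(c)
m=(C[...,2]>.122)&(C[...,2]<.133)&(np.hypot(C[...,0]-.554,C[...,1]-.226)<.04); q=C[m]
print('stopper',m.sum(),np.median(q,0),np.percentile(q,2,axis=0),np.percentile(q,98,axis=0))
save(np.hstack([c['p'][::2,::2],cam('scene')['p'][100:310,100:380]]),'pics/w4.png')
```

```text
15.925 [0.51204491 0.22509983 0.26672549]
stopper 622 [0.55415741 0.22662256 0.12705425] [0.54307426 0.21632564 0.12488541] [0.56429691 0.23770058 0.12870726]
```

View pics/w4.png

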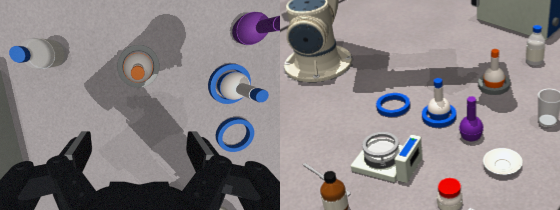

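The blue flask stands upright in the far blue ring (right half, 438,105). The orange flask stands in the grey ring (left half, 138,70), and the cradle is empty. I grasp the orange flask again.

Call:
{"fn": "arm_command", "kwargs": {
  "rows": [
    [[0.05,-0.003,0.04],0,1],
    [[0.084,-0.003,0.1],0,1],
    [[0.084,-0.003,0.18],0,1],
    [[0.084,-0.003,0.26],0,1],
    [[0.084,-0.003,0.34],0,1],
    [[0.084,-0.003,0.385],0,1],
    [[0.084,-0.003,0.398],0,1],
    [[0.084,-0.003,0.398],0,1],
    [[0.084,-0.003,0.398],0,0.2],
    [[0.084,-0.003,0.398],0,0.2],
    [[0.084,-0.003,0.398],0,0.2],
    [[0.084,-0.003,0.398],0,0.2],
    [[0.084,-0.003,0.398],0,0.2],
    [[0.084,-0.003,0.398],0,0.2]
  ],
  "newtons": 60
}}

```text
time_s: 17.77
ee_pos: [0.5545, 0.2276, 0.0688]
ee_rot: [1.0, 0.0, 0.001, -0.0]
wrist_force: [-0.6, -1.0, 4.2]
width: 0.0235
grasp_force: 58.9
```

Call:
{"fn": "arm_command", "kwargs": {
  "rows": [
    [[0,0,-0.04],0,0.2],
    [[0,0,-0.12],0,0.2],
    [[0,0,-0.2],0,0.2],
    [[0,0,-0.28],0,0.2],
    [[0,0,-0.36],0,0.2],
    [[-0.01,0.04,-0.4],0,0.2],
    [[-0.02,0.1,-0.4],0,0.2],
    [[-0.03,0.18,-0.4],0,0.2],
    [[-0.04,0.27,-0.4],0,0.2],
    [[-0.05,0.36,-0.4],0,0.2],
    [[-0.06,0.45,-0.4],0,0.2],
    [[-0.07,0.54,-0.4],0,0.2],
    [[-0.08,0.63,-0.4],0,0.2],
    [[-0.086,0.72,-0.4],0,0.2],
    [[-0.086,0.8,-0.38],0,0.2],
    [[-0.086,0.87,-0.34],0,0.2],
    [[-0.086,0.91,-0.29],0,0.2],
    [[-0.086,0.928,-0.24],0,0.2],
    [[-0.086,0.928,-0.22],0,0.2],
    [[-0.086,0.928,-0.22],0,0.2]
  ]
}}

```text
time_s: 20.27
ee_pos: [0.5107, -0.236, 0.1775]
ee_rot: [1.0, 0.0, -0.001, -0.0]
wrist_force: [0.4, 0.8, -2.4]
width: 0.024
grasp_force: 59.1
```

Run:
```python
from m import *
s=ctrl.state(); print(s['time_s'],s['ee_pos'],s['width'])
c=cam('wrist'); C=cloud(c); save(c['p'],'pics/w5.png')
m=(C[...,2]>.060)&(C[...,2]<.070)&(np.hypot(C[...,0]-.511,C[...,1]+.236)<.052); q=C[m][:,:2]
print(m.sum(),q.min(0),q.max(0))
k=(abs(C[...,2]-.075)<.004)&(C[...,0]>.55)&(C[...,0]<.64)&(abs(C[...,1]+.22)<.09); (x,y),wh,a=cv2.minAreaRect((C[k][:,:2]*1000).astype(np.float32));print('head',k.sum(),x,y,wh,a)
```

```text
20.275 [ 0.51066103 -0.2360402   0.17752349] 0.02398945759205264
2229 [ 0.49683185 -0.28195417] [ 0.55685318 -0.19106571]
head 5706 585.1360473632812 -215.17782592773438 (30.06922149658203, 99.82131958007812) 15.99938678741455
```

View pics/w5.png

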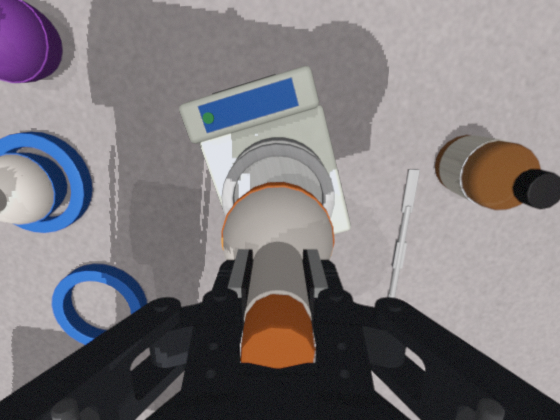

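The orange flask hangs upright and lines up with the steel cradle ring (278,175). The ring centre (0.511,-0.2365) is within 1 mm of the TCP. Lowering it to the seat.

Call:
{"fn": "arm_command", "kwargs": {
  "rows": [
    [[0,0.001,0.02],0,0.2],
    [[0,0.001,0.06],0,0.2],
    [[0,0.001,0.09],0,0.2],
    [[0,0.001,0.11],0,0.2],
    [[0,0.001,0.12],0,0.2],
    [[0,0.001,0.125],0,0.2],
    [[0,0.001,0.128],0,0.2],
    [[0,0.001,0.128],0,0.2],
    [[0,0.001,0.128],0,0.2]
  ]
}}

```text
time_s: 21.45
ee_pos: [0.5113, -0.2371, 0.1146]
ee_rot: [1.0, 0.0, 0.0, 0.0]
wrist_force: [-0.6, 0.2, -2.7]
width: 0.024
grasp_force: 59.1
```

Call:
{"fn": "arm_command", "kwargs": {
  "rows": [
    [[0,0,0.004],0,0.2],
    [[0,0,0.01],0,0.2],
    [[0,0,0.016],0,0.2],
    [[0,0,0.022],0,0.2],
    [[0,0,0.028],0,0.2],
    [[0,0,0.032],0,0.2],
    [[0,0,0.035],0,0.2],
    [[0,0,0.035],0,0.2],
    [[0,0,0.035],0,0.2]
  ]
}}

```text
time_s: 22.58
ee_pos: [0.5117, -0.2373, 0.0982]
ee_rot: [1.0, 0.0, 0.001, 0.0]
wrist_force: [-2.5, 2.6, 10.1]
width: 0.0234
grasp_force: 60.2
```

Call:
{"fn": "arm_command", "kwargs": {
  "rows": [
    [[0,0,0.003],0,0.2],
    [[0,0,0.006],0,0.2],
    [[0,0,0.008],0,0.2],
    [[0,0,0.008],0,0.2],
    [[0,0,0.008],0,0.2],
    [[0,0,0.008],0,0.2]
  ]
}}

```text
time_s: 23.32
ee_pos: [0.5119, -0.2374, 0.0958]
ee_rot: [1.0, 0.0, 0.001, 0.001]
wrist_force: [-5.4, 4.9, 18.5]
width: 0.0238
grasp_force: 61.4
```

Run:
```python
from m import *
s=ctrl.state(); print(s['time_s'],s['ee_pos'],s['wrist_force'])
c=cam('wrist'); C=cloud(c); r=np.hypot(C[...,0]-.511,C[...,1]+.236)
m=(r>.0385)&(r<.045)&(C[...,2]>.035)&(C[...,0]>.52); print('ring z',m.sum(),np.percentile(C[m][:,2],[10,50,90]))
S=cam('scene'); CS=cloud(S); r=np.hypot(CS[...,0]-.511,CS[...,1]+.236); m=(r>.036)&(r<.048)&(CS[...,2]>.035)&(CS[...,2]<.072);print('scene',m.sum(),np.percentile(CS[m][:,2],[50,80,90]))
save(np.hstack([cv2.resize(c['p'],(400,300)),cv2.resize(S['p'][140:310,140:367],(400,300))]),'pics/w6.png')
```

```text
23.325 [ 0.51186517 -0.23740622  0.09577101] [-5.42494529  4.86664987 18.50101943]
ring z 5486 [0.04782384 0.1507567  0.16852299]
scene 263 [0.0484842  0.05054715 0.05160317]
```

View pics/w6.png

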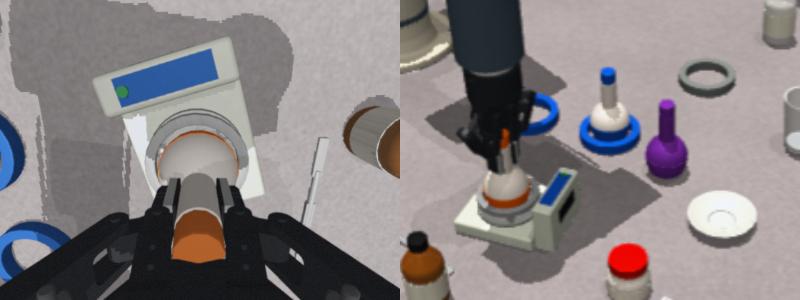

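The steel ring now stands at about 0.049 m (0.067 m minus 18 mm) and the force jumped to 18.5 N, so the cradle is at its stop. The blue flask stands free in the far blue ring at (608,115). I'll add 1 mm of push as margin and check that it holds.

Call:
{"fn": "arm_command", "kwargs": {
  "rows": [
    [[0,0,0.002],0,0.2],
    [[0,0,0.002],0,0.2],
    [[0,0,0.002],0,0.2],
    [[0,0,0.002],0,0.2],
    [[0,0,0.002],0,0.2],
    [[0,0,0.002],0,0.2],
    [[0,0,0.002],0,0.2],
    [[0,0,0.002],0,0.2]
  ]
}}

```text
time_s: 24.42
ee_pos: [0.512, -0.2374, 0.0957]
ee_rot: [1.0, 0.001, 0.002, 0.001]
wrist_force: [-6.9, 6.0, 23.2]
width: 0.0235
grasp_force: 61.9
```

```bash
python3 -c "
from bench import ctrl
print(ctrl.job_done())"
```

```text
the job is handed in; nothing more can be done
None
```

The job is handed in at about 24 s: the blue flask stands released in the far blue ring, and the orange flask is in the cradle, gripped by the neck and held down at the spring stop with about 23 N.

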